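# Find the fullest treat tin by feel and hold it up

## Task

Clear the yellow spoon off the tins and lay it flat on the round cork mat. Then heft the three identical closed tins one at a time, from the robot's left to its right, lifting each a few centimetres straight up over its place and pausing a moment, and standing the lighter ones back upright where they were on the tray. Finish while still holding the heaviest tin in the gripper, upright and still, at least 10 cm above the tray, with the other two in their places and the dish, shaker and egg cup left standing where they are.

Things in the scene. Friction and masses are not known exactly. Their poses are not given: they have to be found in the camera images.
- tin_a: closed cylindrical plain aluminium tin with a pressed-on lid, 61 mm diameter, 95 mm high overall, rigid; origin at the centre of its underside, z up along its axis. The three tins look identical and differ only in weight, which cannot be seen (0.08 to 0.5 kg in all); the fullest weighs at least 0.17 kg more than either other
- tin_b: closed cylindrical plain aluminium tin with a pressed-on lid, 61 mm diameter, 95 mm high overall, rigid; origin at the centre of its underside, z up along its axis; same as tin_a to look at
- tin_c: closed cylindrical plain aluminium tin with a pressed-on lid, 61 mm diameter, 95 mm high overall, rigid; origin at the centre of its underside, z up along its axis; same as tin_a to look at
- spoon: yellow plastic spoon, 257 mm long, 45 g, lying lengthwise across the lids of all three tins; origin on its underside near its balance point, x along the handle towards the bowl, z up. Straight handle 16 mm wide and 12 mm thick from x = -135 to +70 mm; round bowl 54 mm wide, 12 mm high, centred at x = +95 mm; the underside is flat
- mat: round cork mat, 130 mm diameter, 6 mm thick, fixed, on the robot's left or right of the tray; origin at the centre of its underside. The spoon goes on it with its origin within 55 mm of the mat's centre; its ends may overhang
- tray: low wooden tray, 110 mm (x) by 310 mm (y), floor 6 mm thick, rim 6 mm wide and 14 mm high, fixed; origin at the centre of its underside, y along its length to the robot's left. The tins stand on its floor in a row along y, near y = +95, 0 and -95 mm. Farther back and to the sides, beyond x = 0.70 m or |y| = 0.45 m, stand a mug, a 200 mm bottle, a plate rack 200 mm high, a glass jar and a kettle, out of the way
- dish: white ceramic bowl, 116 mm diameter, 45 mm high, loose bystander on the side of the tray without the mat; origin at the centre of its underside, z up
- shaker: small white ceramic salt shaker, 42 mm diameter, 62 mm high, loose bystander just beyond the tray; origin at the centre of its underside, z up
- eggcup: small wooden egg cup, 44 mm diameter, 42 mm high, loose bystander on the robot's side of the tray; origin at the centre of its underside, z up

How it is judged:
By the outcome, as a careful person would: the job done as asked, in the order asked, and still so for the second after the job is handed in, while the arm keeps its last pose, push and grip.
It also fails if it takes over 69 s, if anything falls off the work surface, if the arm or the gripper's body presses on something with over 40 N, if the wrist force passes 120 N, or if a joint passes its speed limit or range.

## Robot

A 7-joint arm with a two-finger parallel gripper is mounted at the origin on the work surface. World frame = base frame: x ahead of the robot, y to its left, z up, the work surface at z = 0. Lengths are in m, angles in degrees, forces in N, time in s.
With the tool pointing down it reaches from about 0.4 to 0.9 m from the base axis. Payload 5.5 kg.
Tool frame: the origin (TCP) lies at the very end of the fingers, on their centre line; the grasp point (between the pads) lies r.grip_depth behind it (r.grip_depth is the distance from the TCP to the grasp point, in m); z points along the fingers, y is the line along which they close (so a half turn about z gives the same grasp; the last joint's range is limited). The gripper opens to 85 mm and grips with 20 to 120 N. Pads are 22 mm wide; open, the fingers measure 114 mm over their backs; the gripper's body (76 mm by 85 mm) begins 54 mm behind the grasp point. The pads swing forward as they close: fully open they stand 13 mm farther back than shut.
Start: joints at [91.226, 28.699, -24.465, 88.831, 12.651, 65.22, -12.049], TCP at [0.156, -0.631, 0.231] pointing down, gripper open.
Joint ranges: [-164.97, 164.97], [-17.58, 116.51], [-87.97, 89.64], [11.32, 138.91], [-80.73, 260.73], [10.89, 115.49], [-147.41, 147.41]. Speed limits (degrees/s): [147.25, 147.25, 180, 180, 180, 180, 180].

## Interface

Orientations are given as a 3x3 rotation matrix whose columns are the frame's x, y, z axes.
In Python, from rig import telemetry, imaging, r gives the robot as it stands.
- The arm moves only by the tool servo_tool, never from a script. Its argument "increments" is a list of rows, each a list of 7 numbers: the shift along the world's x, y, z in m, then the turn, a rotation vector about the world's x, y, z in rad, then the closure, from 0 (fully open) to 1 (shut). In form: [[tx, ty, tz, ax, ay, az, jaw], ...]. A call has 1 to 8 rows; each row shifts and turns the commanded pose from where the row before left it; what a row does not reach is not made up. A row lasts 1/8 s, in which the tool goes at most 62.5 mm and 10.7 degrees, less where a joint would pass 70% of its speed; a pose out of reach is approached as far as the arm can. A call is refused whole if a number of a shift passes 0.0625 or a number of a turn 0.188, either way. A call with a gripper value outside its range is refused whole. The fingers move at their own pace and stop on an object; the grip force is fixed at half the most. Time passes only in rows, so rows that do not move let the fingers close. It gives the time, the measured TCP pose, the force, the opening and the grip force at its end, in the units of the state.
- telemetry.sense(): the state, without advancing time (a new reading comes with each control period).
- imaging.camera(name): name is "side" or "top" or "wrist"; returns the picture (400x640x3 uint8, red, green, blue); there is no depth.
- imaging.camera_params(name): a dict with "intrinsics" (3x3 intrinsics, pixels), "T" (4x4, takes a point from camera to world coordinates). Camera axes: x right, y down, z forward; pixel columns grow to the right and rows downward; lengths in m; the calibration is good to about 2 mm. A picture is of the moment at which its call begins: read the wrist's pose just before it. camera_params takes no time and is no camera call; for the wrist camera it gives the pose at the moment of the call.
- r.hand_in(): hands the job in; it is judged then, once.
The state is a dict: "time": time; "joint_pos": joint angles; "joint_vel": joint speeds; "tau": joint torques, N m; "eef_pos": TCP position; "eef_rot": TCP orientation; "wrist_force": force on the tool from outside, world axes, zero at the start; "moment": the same for the moment, N m; "finger_gap": finger opening in m; "grip_force": force on a finger pad.
Only numpy, scipy, OpenCV 4.12 (cv2) and the standard library are available. Lean on these libraries where they do the work, as an engineer would, in place of code of your own. Each camera call takes 0.05 s, during which the arm holds its last target. There are 200 camera calls.

## Working session

There is one attempt and no reset: what is moved stays moved. The work goes in short steps, Python scripts to look and compute and a tool call to move; the robot and the scene stay as the last step left them, time stands still between calls to the robot, and variables do not carry over. Pictures are saved under pics/ and viewed, at most 10 in all, crops included, and the job is handed in when it is done.

Besides the shell and the picture viewer there is one more tool, called after ">>>" by a JSON object that holds its "method" and its "body". servo_tool: Moves the arm, as the interface text tells. Its arguments: {"type":"object","properties":{"increments":{"type":"array"}},"required":["increments"]}

```bash
mkdir -p pics; python3 - <<'E'
from rig import telemetry, imaging, r
import cv2
s=telemetry.sense(); print({k:s[k] for k in('time','eef_pos','eef_rot','finger_gap','wrist_force')}, r.grip_depth)
for n in('side','top'):
    cv2.imwrite(f'pics/{n}0.png',imaging.camera(n)[:,:,::-1]); p=imaging.camera_params(n); print(n,p['intrinsics'],p['T'])
E
```

```text
{'time': 0.0, 'eef_pos': array([ 0.15538498, -0.6304444 ,  0.23026709]), 'eef_rot': array([[ 9.70913654e-01,  2.39429507e-01, -4.32714345e-04],
       [ 2.39429896e-01, -9.70911847e-01,  1.87329848e-03],
       [ 2.83954468e-05, -1.92241582e-03, -9.99998152e-01]]), 'finger_gap': 0.08533133902752472, 'wrist_force': array([ 0.29086777, -0.03152529, -1.31469437])} 0.0187
side [[436.33424502   0.         326.00179319]
 [  0.         436.33424502 205.11336517]
 [  0.           0.           1.        ]] [[-0.96785868 -0.13962597  0.20917498  0.27024316]
 [-0.25146924  0.54911877 -0.7970143   0.90434576]
 [-0.00357802 -0.82399828 -0.566581    0.75712128]
 [ 0.          0.          0.          1.        ]]
top [[397.36597493   0.         331.33564931]
 [  0.         397.36597493 195.13310758]
 [  0.           0.           1.        ]] [[-0.0289597  -0.99538865  0.09144821  0.43400661]
 [-0.99934945  0.03079887  0.01876459  0.00641843]
 [-0.02149456 -0.0908453  -0.99563302  1.07800136]
 [ 0.          0.          0.          1.        ]]
```

View pics/top0.png

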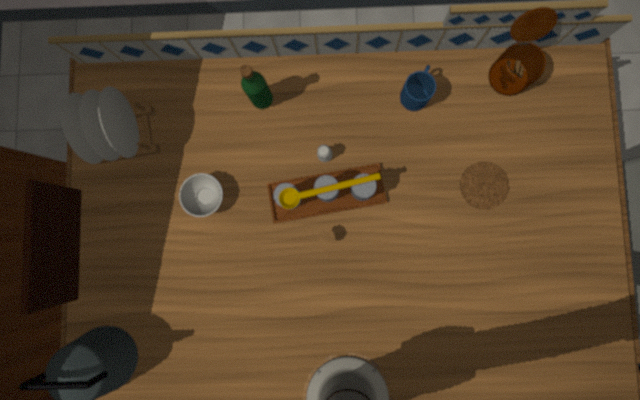

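View pics/side0.png

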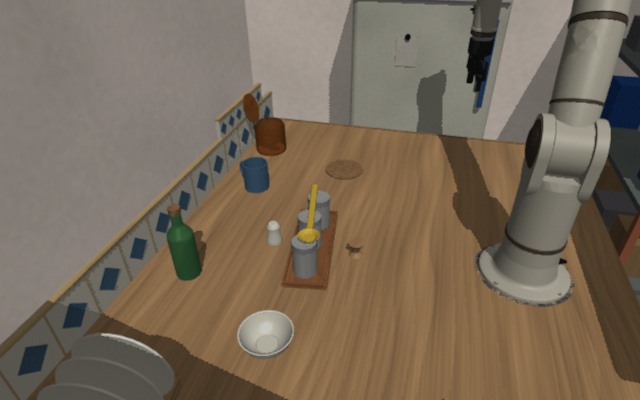

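The top view shows the spoon with its bowl at (290,198) and handle end at (380,177). The tin lids are at about (286,196), (326,187) and (363,186). The mat is at (484,185), the dish at (201,195), the shaker at (325,153) and the egg cup at (338,232). In the side view the bowl is at (309,237) and the handle end at (314,186).

```bash
cat > h.py <<'E'
import numpy as np, cv2
def ray(p,uv):
    K,T=np.array(p['intrinsics']),np.array(p['T']); d=T[:3,:3]@np.linalg.solve(K,[*uv,1]); return T[:3,3],d
def plane(p,uv,z):
    o,d=ray(p,uv); return o+d*(z-o[2])/d[2]
def tri(p1,a,p2,b):
    P=[np.array(p['intrinsics'])@np.linalg.inv(p['T'])[:3] for p in(p1,p2)]
    X=cv2.triangulatePoints(P[0],P[1],np.array(a,float),np.array(b,float)); return (X[:3]/X[3]).ravel()
E
python3 - <<'E'
from h import *; from rig import imaging
np.set_printoptions(precision=4,suppress=True)
t,s=[imaging.camera_params(n) for n in('top','side')]
print('bowl',tri(t,(290,198),s,(309,237)),'end',tri(t,(380,177),s,(314,186)))
for n,uv,z in [('bowl',(290,198),.11),('end',(380,177),.11),('tinA',(286,196),.1),('tinB',(326,187),.1),('tinC',(363,186),.1),('mat',(484,185),.006),('dish',(201,195),.03),('shaker',(325,153),.05),('egg',(338,232),.03),('c1',(270,184),.014),('c2',(383,165),.014),('c3',(387,201),.014),('c4',(274,221),.014)]:
    print(n,plane(t,uv,z))
E
```

```text
bowl [0.518  0.1265 0.1046] end [ 0.5661 -0.096   0.1055]
bowl [0.519  0.1261 0.11  ]
end [ 0.5638 -0.0959  0.11  ]
tinA [0.5252 0.1372 0.1   ]
tinB [0.5445 0.0375 0.1   ]
tinC [ 0.5441 -0.0541  0.1   ]
mat [ 0.5471 -0.3853  0.006 ]
dish [0.5414 0.3738 0.03  ]
shaker [0.6399 0.0392 0.05  ]
egg [0.4326 0.0115 0.03  ]
c1 [0.5671 0.1915 0.014 ]
c2 [ 0.6091 -0.1154  0.014 ]
c3 [ 0.5114 -0.1221  0.014 ]
c4 [0.4669 0.1822 0.014 ]
```

>>> {"method": "servo_tool", "body": {"increments": [[0.033,0.052,0.003,0,0,0.127,0],[0.033,0.052,0.003,0,0,0.127,0],[0.033,0.052,0.003,0,0,0.127,0],[0.033,0.052,0.003,0,0,0.127,0],[0.033,0.052,0.003,0,0,0.127,0],[0.033,0.052,0.003,0,0,0.127,0],[0.033,0.052,0.003,0,0,0.127,0],[0.033,0.052,0.003,0,0,0.127,0]]}}

```text
time: 1.1
eef_pos: [0.4202, -0.2134, 0.2554]
eef_rot: [[0.304, 0.953, -0.0], [0.953, -0.304, -0.001], [-0.001, 0.0, -1.0]]
wrist_force: [0.8, -0.9, 0.6]
finger_gap: 0.0859
grip_force: 0.0
```

>>> {"method": "servo_tool", "body": {"increments": [[0.033,0.052,0.003,0,0,0.127,0],[0.033,0.052,0.003,0,0,0.127,0],[0.033,0.052,0.003,0,0,0.127,0],[0.033,0.052,0.003,0,0,0.127,0],[0,0,0,0,0,0,0],[0,0,0,0,0,0,0]]}}

```text
time: 1.85
eef_pos: [0.5512, -0.0073, 0.2666]
eef_rot: [[-0.194, 0.981, -0.002], [0.981, 0.194, -0.0], [0.0, -0.002, -1.0]]
wrist_force: [-0.6, 0.2, -0.3]
finger_gap: 0.0851
grip_force: 0.0
```

```bash
python3 - <<'E'
from rig import telemetry, imaging, r
import cv2,pickle
s=telemetry.sense(); print(s['eef_pos'],s['eef_rot'],s['joint_pos'],s['time'])
p=imaging.camera_params('wrist');cv2.imwrite('pics/w1.png',imaging.camera('wrist')[:,:,::-1]);pickle.dump(p,open('w1.pkl','wb')); print(p)
E
```

```text
[ 0.55115104 -0.00726038  0.26664879] [[-1.93939120e-01  9.81012399e-01 -1.51381469e-03]
 [ 9.81013561e-01  1.93939054e-01 -1.91350214e-04]
 [ 1.05870858e-04 -1.52218304e-03 -9.99998836e-01]] [ 43.0461937   24.37844653 -57.90065316 100.15466198  22.15207847
  67.96857934  -9.93173537] 1.85
{'intrinsics': array([[290.63851529,   0.        , 317.90385017],
       [  0.        , 290.63851529, 201.95823459],
       [  0.        ,   0.        ,   1.        ]]), 'T': array([[ 9.81085065e-01,  1.84840460e-01,  5.74986984e-02,
         5.36470990e-01],
       [ 1.93576925e-01, -9.36399367e-01, -2.92718635e-01,
         6.77425724e-02],
       [-2.64502461e-04,  2.98312302e-01, -9.54468281e-01,
         4.08716156e-01],
       [ 0.00000000e+00,  0.00000000e+00,  0.00000000e+00,
         1.00000000e+00]])}
```

View pics/w1.png

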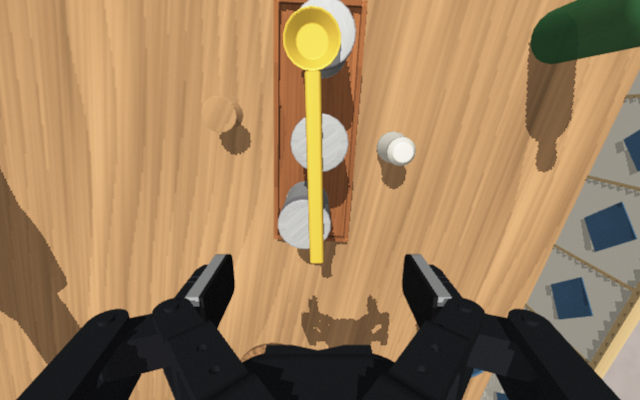

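The wrist view shows the lids at (305,223), (320,142) and about (325,33). The bowl is centred at (312,39) and the handle ends at (317,262), with open gaps between the tins.

```bash
python3 - <<'E'
from h import *; from rig import imaging; import pickle
np.set_printoptions(precision=4,suppress=True)
w=pickle.load(open('w1.pkl','rb'));t=imaging.camera_params('top');s=imaging.camera_params('side')
print('tri bowl',tri(w,(312,39),s,(309,237)),'end',tri(w,(317,262),s,(314,186)),'midtin w/top',tri(w,(320,142),t,(326,187)))
for n,uv,z in [('A',(325,33),.101),('B',(320,142),.101),('C',(305,223),.101),('bowl',(312,39),.113),('end',(317,262),.113),('handle@h',(314,74),.113),('trayend corners',(276,240),.014),('',(347,242),.014),('shaker',(402,150),.062)]: print(n,plane(w,uv,z))
E
```

```text
tri bowl [0.5168 0.1288 0.1064] end [ 0.5682 -0.0984  0.1039] midtin w/top [0.5447 0.0376 0.0975]
A [0.5294 0.1377 0.101 ]
B [0.5445 0.038  0.101 ]
C [ 0.5455 -0.054   0.101 ]
bowl [0.5191 0.1279 0.113 ]
end [ 0.5672 -0.0935  0.113 ]
handle@h [0.5264 0.0996 0.113 ]
trayend corners [ 0.5107 -0.1234  0.014 ]
 [ 0.6148 -0.1061  0.014 ]
shaker [0.6425 0.0439 0.062 ]
```

>>> {"method": "servo_tool", "body": {"increments": [[-0.0025,-0.001,-0.05,0,0,0.018,0.3],[0,0,-0.05,0,0,0,0.3],[0,0,-0.05,0,0,0,0.3],[0,0,-0.019,0,0,0,0.3],[0,0,0,0,0,0,1],[0,0,0,0,0,0,1],[0,0,0,0,0,0,1],[0,0,0,0,0,0,1]]}}

```text
time: 2.9
eef_pos: [0.551, -0.008, 0.1006]
eef_rot: [[-0.211, 0.977, 0.004], [0.977, 0.211, -0.001], [-0.002, 0.004, -1.0]]
wrist_force: [-0.4, 0.4, 6.6]
finger_gap: 0.0143
grip_force: 59.4
```

>>> {"method": "servo_tool", "body": {"increments": [[0,0,0,0,0,0,1],[0,0,0,0,0,0,1]]}}

```text
time: 3.15
eef_pos: [0.551, -0.0081, 0.1006]
eef_rot: [[-0.211, 0.977, 0.004], [0.977, 0.211, -0.001], [-0.002, 0.004, -1.0]]
wrist_force: [-0.1, -0.9, 7.2]
finger_gap: 0.0141
grip_force: 59.4
```

>>> {"method": "servo_tool", "body": {"increments": [[0,0,0.03,0,0,0,1],[0,0,0.05,0,0,0,1],[0,0,0,0,0,0,1],[0,0,0,0,0,0,1]]}}

```text
time: 3.65
eef_pos: [0.5493, -0.0085, 0.1787]
eef_rot: [[-0.211, 0.977, 0.001], [0.977, 0.211, -0.001], [-0.001, 0.001, -1.0]]
wrist_force: [-0.5, -0.4, -1.6]
finger_gap: 0.014
grip_force: 58.6
```

```bash
python3 - <<'E'
from rig import telemetry, imaging, r
import cv2,pickle,numpy as np
s=telemetry.sense(); print(s['eef_pos'],s['joint_pos'],s['wrist_force'],s['finger_gap'])
w=imaging.camera('wrist')[:,:,::-1]; si=imaging.camera('side')[100:340,160:480,::-1]
pickle.dump(imaging.camera_params('wrist'),open('w2.pkl','wb'))
cv2.imwrite('pics/w2.png',np.vstack([cv2.resize(w,(480,300)),cv2.resize(si,(400,300)) if 0 else np.pad(cv2.resize(si,(400,300)),((0,0),(0,80),(0,0)))]))
E
```

```text
[ 0.5492509  -0.00850009  0.17874018] [ 39.90437043  29.84669991 -54.24752793 105.7410327   28.20427768
  58.96585736 -13.65116313] [-0.54260007 -0.44413164 -1.64266803] 0.014006546476989038
```

View pics/w2.png

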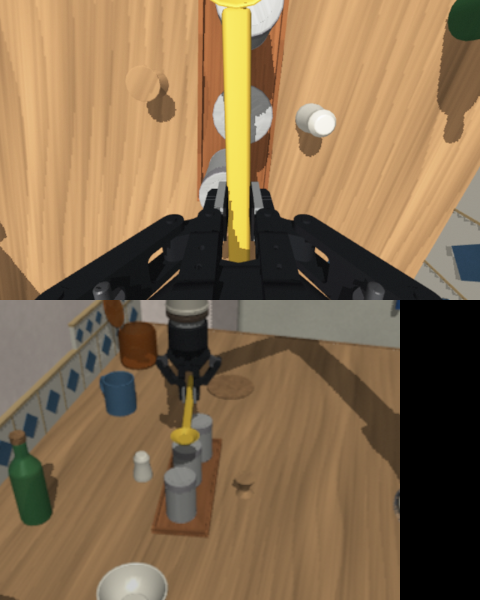

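The spoon is held and the tins still stand. The bowl is at about (308,210) in the full side view.

```bash
python3 - <<'E'
from h import *; from rig import imaging
s=imaging.camera_params('side');K,T=s['intrinsics'],np.linalg.inv(s['T'])
for z in(.12,.14,.16,.18,.2):
    q=K@(T@[.519,.131,z,1])[:3]; print(z,q[:2]/q[2])
E
```

```text
0.12 [307.34720111 232.91786264]
0.14 [307.10889176 226.16406883]
0.16 [306.8652176  219.25823372]
0.18 [306.61599539 212.19516474]
0.2 [306.36103349 204.96943013]
```

>>> {"method": "servo_tool", "body": {"increments": [[0.001,-0.0548,0,0,0,0,1],[0.001,-0.0548,0,0,0,0,1],[0.001,-0.0548,0,0,0,0,1],[0.001,-0.0548,0,0,0,0,1],[0.001,-0.0548,0,0,0,0,1],[0.001,-0.0548,0,0,0,0,1],[0.001,-0.0548,0,0,0,0,1],[0.001,-0.0548,0,0,0,0,1]]}}

```text
time: 4.75
eef_pos: [0.5563, -0.4479, 0.1765]
eef_rot: [[-0.212, 0.977, -0.002], [0.977, 0.212, 0.001], [0.002, -0.002, -1.0]]
wrist_force: [0.8, 0.2, 0.1]
finger_gap: 0.0141
grip_force: 58.6
```

>>> {"method": "servo_tool", "body": {"increments": [[0,0,-0.05,0,0,0,1],[0,0,-0.05,0,0,0,1],[0,0,-0.035,0,0,0,1],[0,0,-0.015,0,0,0,1],[0,0,0,0,0,0,1]]}}

```text
time: 5.38
eef_pos: [0.5565, -0.4457, 0.0268]
eef_rot: [[-0.212, 0.977, -0.002], [0.977, 0.212, 0.002], [0.002, -0.001, -1.0]]
wrist_force: [-0.3, -0.8, 0.6]
finger_gap: 0.0143
grip_force: 58.6
```

```bash
python3 - <<'E'
from rig import telemetry, imaging
import cv2,pickle,numpy as np
s=telemetry.sense(); print(s['eef_pos'],s['eef_rot'],s['joint_pos'],s['wrist_force'])
w=imaging.camera('wrist')[:,:,::-1]; si=imaging.camera('side')[100:250,250:490,::-1]
cv2.imwrite('pics/w3.png',np.vstack([cv2.resize(w,(480,300)),cv2.resize(si,(480,300))]))
E
```

```text
[ 0.55653167 -0.44568329  0.02682112] [[-0.21178862  0.9773136  -0.00192556]
 [ 0.97731293  0.21179217  0.00187517]
 [ 0.00224045 -0.00148474 -0.99999639]] [ 62.63177175  53.46919102 -41.94571535  84.89100725  39.63396913
  57.289301    22.50489602] [-0.29489126 -0.83199857  0.60351376]
```

View pics/w3.png

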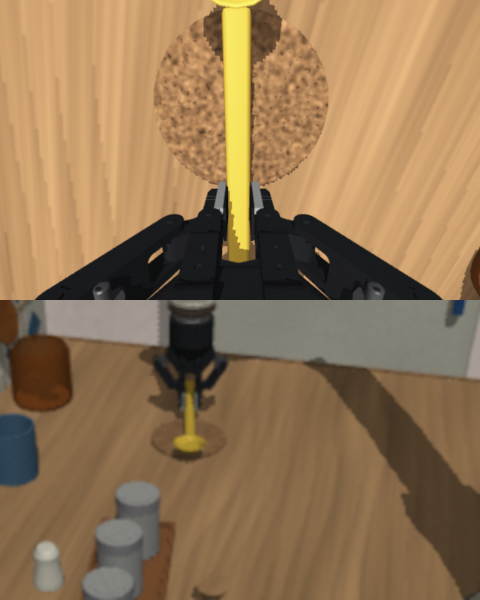

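The spoon is centred over the mat with the fingers near its edge, so I'll lower it.

>>> {"method": "servo_tool", "body": {"increments": [[0,0,-0.011,0,0,0,1],[0,0,-0.005,0,0,0,1],[0,0,-0.002,0,0,0,1],[0,0,0,0,0,0,1]]}}

```text
time: 5.98
eef_pos: [0.5571, -0.4464, 0.0102]
eef_rot: [[-0.211, 0.977, -0.0], [0.977, 0.211, 0.0], [0.0, -0.0, -1.0]]
wrist_force: [0.4, 0.6, -0.4]
finger_gap: 0.0144
grip_force: 58.6
```

>>> {"method": "servo_tool", "body": {"increments": [[0,0,-0.002,0,0,0,1],[0,0,-0.001,0,0,0,1],[0,0,0,0,0,0,1]]}}

```text
time: 6.35
eef_pos: [0.5571, -0.4465, 0.0072]
eef_rot: [[-0.211, 0.977, -0.0], [0.977, 0.211, 0.0], [0.0, -0.0, -1.0]]
wrist_force: [0.2, 0.3, 0.7]
finger_gap: 0.0148
grip_force: 58.6
```

>>> {"method": "servo_tool", "body": {"increments": [[0,0,0,0,0,0,0.6],[0,0,0,0,0,0,0.4],[0,0,0,0,0,0,0.3],[0,0,0.02,0,0,0,0.2],[0,0,0.05,0,0,0,0],[0,0,0.06,0,0,0,0],[0,0,0.06,0,0,0,0]]}}

```text
time: 7.22
eef_pos: [0.5574, -0.4463, 0.2008]
eef_rot: [[-0.212, 0.977, 0.001], [0.977, 0.212, -0.001], [-0.001, 0.001, -1.0]]
wrist_force: [0.3, -1.2, -0.3]
finger_gap: 0.0853
grip_force: 0.0
```

```bash
python3 - <<'E'
from rig import telemetry, imaging
import cv2,pickle,numpy as np
s=telemetry.sense(); print(s['eef_pos'],s['joint_pos'],s['wrist_force'])
pickle.dump(imaging.camera_params('wrist'),open('w4.pkl','wb'))
w=imaging.camera('wrist')[:,:,::-1]; t=imaging.camera('top')[100:260,260:540,::-1]
cv2.imwrite('pics/w4.png',np.vstack([cv2.resize(w,(480,300)),cv2.resize(t,(480,274))]))
E
```

```text
[ 0.55735607 -0.4462648   0.20079157] [ 65.39039529  43.14941478 -47.9110801   79.49574313  32.37375909
  71.40266251  27.3044555 ] [ 0.31991052 -1.16417855 -0.25744484]
```

View pics/w4.png

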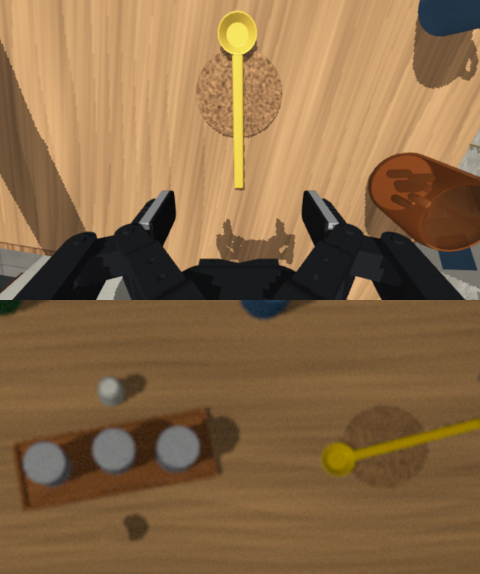

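The spoon lies flat with its balance point at about the mat's centre. The lids show at (286,195), (326,188) and (364,186) in the full top view. Next is tin A on the left.

>>> {"method": "servo_tool", "body": {"increments": [[-0.003,0.0583,0.003,0,0,-0.004,0],[-0.003,0.0583,0.003,0,0,-0.004,0],[-0.003,0.0583,0,0,0,-0.004,0],[-0.003,0.0583,0,0,0,-0.004,0],[-0.003,0.0583,0,0,0,-0.004,0],[-0.003,0.0583,0,0,0,-0.004,0],[-0.003,0.0583,0,0,0,-0.004,0],[-0.003,0.0583,0,0,0,-0.004,0]]}}

```text
time: 8.32
eef_pos: [0.5332, 0.0218, 0.2047]
eef_rot: [[-0.18, 0.984, 0.002], [0.984, 0.18, -0.001], [-0.001, 0.002, -1.0]]
wrist_force: [0.1, 0.1, -0.1]
finger_gap: 0.0855
grip_force: 0.0
```

>>> {"method": "servo_tool", "body": {"increments": [[-0.003,0.0583,0,0,0,-0.004,0],[-0.002,0.0585,0,0,0,-0.004,0],[0,0,0,0,0,0,0],[0,0,0,0,0,0,0]]}}

```text
time: 8.82
eef_pos: [0.5283, 0.1367, 0.204]
eef_rot: [[-0.173, 0.985, 0.001], [0.985, 0.173, -0.001], [-0.001, 0.001, -1.0]]
wrist_force: [-0.1, -0.7, -0.8]
finger_gap: 0.0854
grip_force: 0.0
```

```bash
python3 - <<'E'
from rig import telemetry, imaging
import cv2,pickle
s=telemetry.sense(); print(s['eef_pos'],s['joint_pos'],s['wrist_force'])
pickle.dump(imaging.camera_params('wrist'),open('w5.pkl','wb'))
cv2.imwrite('pics/w5.png',imaging.camera('wrist')[:,:,::-1])
E
```

```text
[0.52825835 0.13670174 0.20395476] [ 26.2012523   27.90539428 -56.09497785 104.9044694   26.36256404
  61.33421983 -29.92281343] [-0.11921687 -0.68417797 -0.7579449 ]
```

View pics/w5.png

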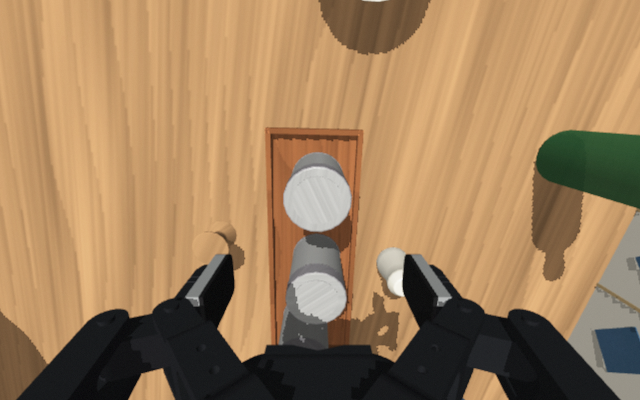

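Tin A's lid is at (317,196) and tin B's at (320,297). The tray's far edge runs from (268,130) to (362,132).

```bash
python3 - <<'E'
from h import *; import pickle
from rig import imaging
w=pickle.load(open('w5.pkl','rb')); t=imaging.camera_params('top')
print(plane(w,(317,196),.101),plane(w,(320,297),.101),tri(w,(317,196),t,(286.2,195.1)),tri(w,(320,297),t,(325.9,187.6)),plane(t,(286.2,195.1),.101),plane(t,(325.9,187.6),.101),plane(t,(363.8,185.8),.101))
E
```

```text
[0.5269097 0.1416657 0.101    ] [0.54763285 0.04016463 0.101     ] [0.52809862 0.13815845 0.08907171] [0.54493162 0.03790093 0.09766496] [0.52728223 0.13653841 0.101     ] [0.54286976 0.03773683 0.101     ] [ 0.54440531 -0.05601952  0.101     ]
```

>>> {"method": "servo_tool", "body": {"increments": [[-0.001,0.002,-0.05,0,0,0,0],[0,0,-0.05,0,0,0,0],[0,0,-0.04,0,0,0,0],[0,0,-0.014,0,0,0,0],[0,0,0,0,0,0,0]]}}

```text
time: 9.5
eef_pos: [0.5273, 0.1376, 0.0492]
eef_rot: [[-0.17, 0.985, -0.001], [0.985, 0.17, -0.0], [-0.0, -0.001, -1.0]]
wrist_force: [-0.0, -0.7, 0.4]
finger_gap: 0.0856
grip_force: 0.0
```

>>> {"method": "servo_tool", "body": {"increments": [[0,0,0,0,0,0,0.5],[0,0,0,0,0,0,1],[0,0,0,0,0,0,1],[0,0,0,0,0,0,1],[0,0,0,0,0,0,1]]}}

```text
time: 10.12
eef_pos: [0.5284, 0.1389, 0.0513]
eef_rot: [[-0.172, 0.985, 0.003], [0.985, 0.172, -0.0], [-0.001, 0.003, -1.0]]
wrist_force: [-1.0, -0.2, 6.7]
finger_gap: 0.0592
grip_force: 63.7
```

>>> {"method": "servo_tool", "body": {"increments": [[0,0,0.01,0,0,0,1],[0,0,0.02,0,0,0,1],[0,0,0.015,0,0,0,1],[0,0,0,0,0,0,1],[0,0,0,0,0,0,1],[0,0,0,0,0,0,1]]}}

```text
time: 10.88
eef_pos: [0.5267, 0.1384, 0.0937]
eef_rot: [[-0.172, 0.985, -0.001], [0.985, 0.172, -0.0], [-0.0, -0.001, -1.0]]
wrist_force: [0.1, -0.5, -4.7]
finger_gap: 0.0585
grip_force: 65.5
```

```bash
cat > weigh.py <<'E'
from rig import telemetry, imaging
import numpy as np
F=[];q=[]
for i in range(16):
    imaging.camera('side'); s=telemetry.sense(); F.append(s['wrist_force']); q.append(s['tau'])
F=np.array(F); print(s['time'],s['eef_pos'],s['finger_gap'],s['grip_force'],'mean',F.mean(0).round(2),'sd',F.std(0).round(2),'tau',np.mean(q,0).round(2))
E
python3 weigh.py
```

```text
11.675 [0.5271682  0.13871792 0.09430996] 0.058792490948048184 65.52632331848145 mean [ 0.01  0.05 -4.32] sd [0.49 0.41 0.52] tau [ 1.000e-02 -4.991e+01 -1.372e+01 -2.144e+01  1.000e-02  1.000e-02
 -0.000e+00]
```

Tin A weighs about 4.3 N. I'll set it back and go on to tin B.

>>> {"method": "servo_tool", "body": {"increments": [[0,0,-0.02,0,0,0,1],[0,0,-0.015,0,0,0,1],[0,0,-0.005,0,0,0,1],[0,0,-0.0025,0,0,0,1],[0,0,-0.001,0,0,0,1],[0,0,0,0,0,0,1]]}}

```text
time: 12.42
eef_pos: [0.5271, 0.139, 0.0513]
eef_rot: [[-0.172, 0.985, 0.0], [0.985, 0.172, -0.0], [-0.0, 0.0, -1.0]]
wrist_force: [-2.2, -0.5, 0.9]
finger_gap: 0.059
grip_force: 66.1
```

>>> {"method": "servo_tool", "body": {"increments": [[0,0,0,0,0,0,0.5],[0,0,0,0,0,0,0.2],[0,0,0,0,0,0,0],[0,0,0,0,0,0,0],[0,0,0.03,0,0,0,0],[0,0,0.05,0,0,0,0],[0,0,0.03,0,0,0,0]]}}

```text
time: 13.3
eef_pos: [0.5281, 0.1394, 0.163]
eef_rot: [[-0.172, 0.985, 0.002], [0.985, 0.172, 0.001], [0.0, 0.002, -1.0]]
wrist_force: [0.1, -1.0, -0.3]
finger_gap: 0.0856
grip_force: 0.0
```

>>> {"method": "servo_tool", "body": {"increments": [[0.009,-0.05,0,0,0,0,0],[0.009,-0.05,0,0,0,0,0],[0,0,-0.05,0,0,0,0],[0,0,-0.04,0,0,0,0],[0,0,-0.02,0,0,0,0],[0,0,0,0,0,0,0]]}}

```text
time: 14.05
eef_pos: [0.5444, 0.0391, 0.05]
eef_rot: [[-0.173, 0.985, -0.002], [0.985, 0.173, 0.0], [0.001, -0.002, -1.0]]
wrist_force: [0.2, -0.0, 0.4]
finger_gap: 0.0855
grip_force: 0.0
```

>>> {"method": "servo_tool", "body": {"increments": [[0,0,0,0,0,0,0.5],[0,0,0,0,0,0,1],[0,0,0,0,0,0,1],[0,0,0,0,0,0,1],[0,0,0,0,0,0,1]]}}

```text
time: 14.68
eef_pos: [0.5466, 0.0392, 0.0527]
eef_rot: [[-0.172, 0.985, 0.003], [0.985, 0.172, 0.0], [-0.001, 0.003, -1.0]]
wrist_force: [-0.9, 0.8, 6.6]
finger_gap: 0.0587
grip_force: 64.4
```

>>> {"method": "servo_tool", "body": {"increments": [[0,0,0.01,0,0,0,1],[0,0,0.02,0,0,0,1],[0,0,0.015,0,0,0,1],[0,0,0,0,0,0,1],[0,0,0,0,0,0,1],[0,0,0,0,0,0,1]]}}

```text
time: 15.42
eef_pos: [0.5446, 0.0386, 0.0952]
eef_rot: [[-0.172, 0.985, -0.001], [0.985, 0.172, -0.0], [0.0, -0.001, -1.0]]
wrist_force: [0.2, 0.2, -1.6]
finger_gap: 0.0589
grip_force: 64.5
```

```bash
python3 weigh.py
```

```text
16.225 [0.54521859 0.03869571 0.09583929] 0.05916143918602385 64.53284740447998 mean [-0.25  0.01 -1.26] sd [0.45 0.55 0.5 ] tau [ 1.000e-02 -4.857e+01 -1.307e+01 -2.059e+01  1.000e-02  1.000e-02
 -0.000e+00]
```

>>> {"method": "servo_tool", "body": {"increments": [[0,0,-0.02,0,0,0,1],[0,0,-0.015,0,0,0,1],[0,0,-0.005,0,0,0,1],[0,0,-0.0025,0,0,0,1],[0,0,-0.001,0,0,0,1],[0,0,0,0,0,0,1]]}}

```text
time: 16.98
eef_pos: [0.5455, 0.0389, 0.0527]
eef_rot: [[-0.173, 0.985, 0.001], [0.985, 0.173, 0.0], [-0.0, 0.001, -1.0]]
wrist_force: [-1.7, -0.4, 0.8]
finger_gap: 0.0589
grip_force: 64.9
```

>>> {"method": "servo_tool", "body": {"increments": [[0,0,0,0,0,0,0.5],[0,0,0,0,0,0,0.2],[0,0,0,0,0,0,0],[0,0,0,0,0,0,0],[0,0,0.03,0,0,0,0],[0,0,0.05,0,0,0,0],[0,0,0.03,0,0,0,0]]}}

```text
time: 17.85
eef_pos: [0.5459, 0.0392, 0.1644]
eef_rot: [[-0.173, 0.985, 0.002], [0.985, 0.173, 0.0], [-0.0, 0.002, -1.0]]
wrist_force: [0.8, -1.3, -0.1]
finger_gap: 0.0856
grip_force: 0.0
```

>>> {"method": "servo_tool", "body": {"increments": [[0,-0.047,0,0,0,0,0],[0,-0.047,0,0,0,0,0],[0,0,-0.05,0,0,0,0],[0,0,-0.04,0,0,0,0],[0,0,-0.02,0,0,0,0],[0,0,0,0,0,0,0]]}}

```text
time: 18.6
eef_pos: [0.5444, -0.0548, 0.0514]
eef_rot: [[-0.173, 0.985, -0.002], [0.985, 0.173, 0.001], [0.001, -0.002, -1.0]]
wrist_force: [-0.4, 1.2, 0.5]
finger_gap: 0.0854
grip_force: 0.0
```

>>> {"method": "servo_tool", "body": {"increments": [[0,0,0,0,0,0,0.5],[0,0,0,0,0,0,1],[0,0,0,0,0,0,1],[0,0,0,0,0,0,1],[0,0,0,0,0,0,1]]}}

```text
time: 19.23
eef_pos: [0.5466, -0.0551, 0.0542]
eef_rot: [[-0.172, 0.985, 0.003], [0.985, 0.172, -0.001], [-0.001, 0.003, -1.0]]
wrist_force: [-0.8, 0.7, 7.1]
finger_gap: 0.0587
grip_force: 64.5
```

>>> {"method": "servo_tool", "body": {"increments": [[0,0,0.01,0,0,0,1],[0,0,0.02,0,0,0,1],[0,0,0.015,0,0,0,1],[0,0,0,0,0,0,1],[0,0,0,0,0,0,1],[0,0,0,0,0,0,1]]}}

```text
time: 19.98
eef_pos: [0.5446, -0.0554, 0.0967]
eef_rot: [[-0.172, 0.985, -0.001], [0.985, 0.172, 0.0], [0.0, -0.001, -1.0]]
wrist_force: [-0.2, 0.3, -1.5]
finger_gap: 0.0592
grip_force: 64.7
```

```bash
python3 weigh.py
```

```text
20.775 [ 0.54519481 -0.05529547  0.09732446] 0.05918164775104642 64.67797636985779 mean [-0.11  0.04 -1.89] sd [0.45 0.42 0.42] tau [ 1.000e-02 -4.887e+01 -1.314e+01 -2.084e+01  1.000e-02  0.000e+00
 -0.000e+00]
```

Tin C weighs 1.9 N and tin B 1.3 N, so A is the heaviest. I'll put C back and return to A.

>>> {"method": "servo_tool", "body": {"increments": [[0,0,-0.02,0,0,0,1],[0,0,-0.015,0,0,0,1],[0,0,-0.005,0,0,0,1],[0,0,-0.0025,0,0,0,1],[0,0,-0.001,0,0,0,1],[0,0,0,0,0,0,1]]}}

```text
time: 21.52
eef_pos: [0.5456, -0.0552, 0.0542]
eef_rot: [[-0.172, 0.985, 0.001], [0.985, 0.172, -0.0], [-0.0, 0.001, -1.0]]
wrist_force: [-1.1, 0.0, -0.2]
finger_gap: 0.0592
grip_force: 64.9
```

>>> {"method": "servo_tool", "body": {"increments": [[0,0,0,0,0,0,0.5],[0,0,0,0,0,0,0.2],[0,0,0,0,0,0,0],[0,0,0,0,0,0,0],[0,0,0.03,0,0,0,0],[0,0,0.05,0,0,0,0],[0,0,0.03,0,0,0,0]]}}

```text
time: 22.4
eef_pos: [0.5461, -0.055, 0.166]
eef_rot: [[-0.172, 0.985, 0.002], [0.985, 0.172, -0.0], [-0.0, 0.002, -1.0]]
wrist_force: [0.7, -0.2, -0.6]
finger_gap: 0.0853
grip_force: 0.0
```

>>> {"method": "servo_tool", "body": {"increments": [[-0.005,0.0485,0,0,0,0,0],[-0.005,0.0485,0,0,0,0,0],[-0.004,0.0485,0,0,0,0,0],[-0.004,0.0485,0,0,0,0,0],[0,0,0,0,0,0,0]]}}

```text
time: 23.02
eef_pos: [0.526, 0.1444, 0.1646]
eef_rot: [[-0.18, 0.984, 0.001], [0.984, 0.18, 0.003], [0.003, 0.001, -1.0]]
wrist_force: [-0.0, -0.4, 0.2]
finger_gap: 0.0853
grip_force: 0.0
```

```bash
python3 - <<'E'
from rig import telemetry, imaging
import cv2,numpy as np
print(telemetry.sense()['eef_pos'])
cv2.imwrite('pics/w6.png',np.vstack([cv2.resize(imaging.camera('wrist')[:,:,::-1],(480,300)),cv2.resize(imaging.camera('side')[120:370,200:400,::-1],(240,300)).repeat(2,1)]))
E
```

```text
[0.52601236 0.14435907 0.16458388]
```

View pics/w6.png

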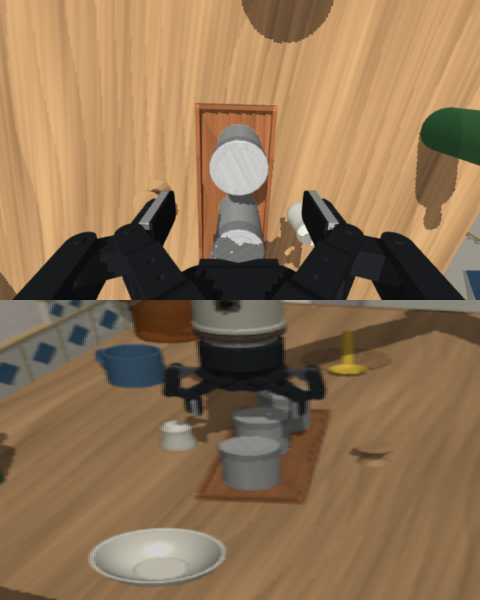

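All three tins stand in the tray, the shaker, egg cup and dish are undisturbed, and the spoon is on the mat. Now the final grasp of A.

>>> {"method": "servo_tool", "body": {"increments": [[0,0,0,0,0,0,0],[0,0,0,0,0,0,0]]}}

```text
time: 23.38
eef_pos: [0.5275, 0.137, 0.1636]
eef_rot: [[-0.17, 0.986, -0.0], [0.986, 0.17, -0.001], [-0.001, -0.0, -1.0]]
wrist_force: [0.1, 0.7, 0.8]
finger_gap: 0.0854
grip_force: 0.0
```

>>> {"method": "servo_tool", "body": {"increments": [[0,0.001,-0.05,0,0,0,0],[0,0,-0.04,0,0,0,0],[0,0,-0.022,0,0,0,0],[0,0,0,0,0,0,0],[0,0,0,0,0,0,0]]}}

```text
time: 24.0
eef_pos: [0.5283, 0.1402, 0.0531]
eef_rot: [[-0.172, 0.985, 0.002], [0.985, 0.172, 0.001], [0.001, 0.002, -1.0]]
wrist_force: [0.1, 0.1, 0.7]
finger_gap: 0.0856
grip_force: 0.0
```

>>> {"method": "servo_tool", "body": {"increments": [[0,0,0,0,0,0,0.5],[0,0,0,0,0,0,1],[0,0,0,0,0,0,1],[0,0,0,0,0,0,1],[0,0,0,0,0,0,1]]}}

```text
time: 24.62
eef_pos: [0.5279, 0.1399, 0.0533]
eef_rot: [[-0.172, 0.985, 0.002], [0.985, 0.172, -0.0], [-0.001, 0.002, -1.0]]
wrist_force: [-1.8, 0.1, 6.5]
finger_gap: 0.0592
grip_force: 63.3
```

>>> {"method": "servo_tool", "body": {"increments": [[0,0,0.01,0,0,0,1],[0,0,0.025,0,0,0,1],[0,0,0.035,0,0,0,1],[0,0,0.035,0,0,0,1],[0,0,0.03,0,0,0,1],[0,0,0.015,0,0,0,1],[0,0,0,0,0,0,1],[0,0,0,0,0,0,1]]}}

```text
time: 25.62
eef_pos: [0.5263, 0.1391, 0.2006]
eef_rot: [[-0.172, 0.985, -0.002], [0.985, 0.172, -0.001], [-0.0, -0.002, -1.0]]
wrist_force: [-0.4, 0.0, -4.8]
finger_gap: 0.0591
grip_force: 65.7
```

>>> {"method": "servo_tool", "body": {"increments": [[0,0,0,0,0,0,1],[0,0,0,0,0,0,1],[0,0,0,0,0,0,1],[0,0,0,0,0,0,1],[0,0,0,0,0,0,1],[0,0,0,0,0,0,1],[0,0,0,0,0,0,1],[0,0,0,0,0,0,1]]}}

```text
time: 26.62
eef_pos: [0.5272, 0.1397, 0.2018]
eef_rot: [[-0.172, 0.985, 0.0], [0.985, 0.172, 0.0], [0.0, 0.0, -1.0]]
wrist_force: [-0.2, 0.4, -4.4]
finger_gap: 0.0588
grip_force: 65.7
```

```bash
python3 weigh.py; python3 - <<'E'
from rig import telemetry, imaging
import cv2,numpy as np
cv2.imwrite('pics/w7.png',np.vstack([imaging.camera('top')[100:260,160:540,::-1],np.pad(imaging.camera('side')[100:370,180:400,::-1],((0,0),(0,160),(0,0)))]))
E
```

```text
27.425 [0.52715027 0.13972347 0.20179344] 0.05855021457942879 65.74239134788513 mean [ 0.    0.   -4.45] sd [0.63 0.54 0.54] tau [-0.000e+00 -4.411e+01 -1.254e+01 -2.648e+01  2.000e-02  1.000e-02
 -0.000e+00]
```

View pics/w7.png

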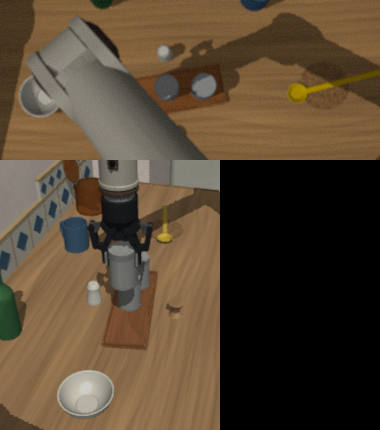

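Tin A is held upright and still, about 14.8 cm above its place. The other two tins are in place, the spoon is on the mat and the dish, shaker and egg cup are standing.

```bash
python3 -c "
from rig import r
print(r.hand_in())"
```

```text
the job is handed in; nothing more can be done
None
```

The job is handed in: the spoon lies on the mat, all three tins were hefted left to right, the middle and right tins stand back in their places, and the gripper holds the left tin, the heaviest at about 0.45 kg, upright and still about 15 cm above the tray.

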